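# Grip a chip in the ratchet clamp

## Robot

A 6-joint arm with a two-finger parallel gripper is mounted at the origin on a cart in front of the work surface, level with it; the furniture and walls round the work are solid. World frame = base frame: x ahead of the robot, y to its left, z up, the work surface at z = 0. Lengths are in m, angles in degrees, forces in N, time in s.
With the tool pointing down it reaches from about 0.25 to 0.725 m from the base axis. Payload 9.7 kg.
Tool frame: the origin (TCP) lies between the finger pads; the fingertips stand 14 mm ahead of it and the grasp point (between the pads) lies 5 mm behind it (bot.tcp_to_tips is the distance from the TCP to the fingertips, in m); z points along the fingers, y is the line along which they close (so a half turn about z gives the same grasp; the last joint's range is limited). The gripper opens to 85 mm and grips with 20 to 120 N. Pads are 22 mm wide; open, the fingers measure 114 mm over their backs; the gripper's body (76 mm by 85 mm) begins 54 mm behind the grasp point. The pads swing forward as they close: fully open they stand 13 mm farther back than shut.
Start: joints at [-75.344, 4.979, 10.078, 95.1, 0, 90], TCP at [0.139, -0.532, 0.245] pointing down, gripper open.
Joint ranges: [-179.16, 179.16], [-48.56, 103.87], [-65.8, 70.77], [-126.05, 130.52], [-82.76, 87.17], [-180, 180]. Speed limits (degrees/s): [127.2, 127.2, 147.25, 180, 180, 180].

## Interface

Orientations are given as [roll, pitch, yaw] about the fixed x, y, z axes, in that order (R = Rz(yaw) Ry(pitch) Rx(roll)).
In Python, from workcell import bot gives the robot as it stands. The module is installed in compiled form; this text tells all that it offers.
- The arm moves only by the tool send_rows, never from a script. Its argument "moves" is one flat list of numbers, 7 for each row, row after row: the shift along the world's x, y, z normalised to -1 to 1, where 1 is 0.025 m, then the turn, a rotation vector about the world's x, y, z normalised to -1 to 1, where 1 is 0.15 rad, then the closure, from -1 (fully open) to 1 (shut), so that 0 is half open. A call has 1 to 8 rows; each row shifts and turns the commanded pose from where the row before left it; what a row does not reach is not made up. A row lasts 1/8 s, in which the tool goes at most 62.5 mm and 10.7 degrees, less where a joint would pass 70% of its speed; a pose out of reach is approached as far as the arm can. A call with a number of a shift or a turn outside -1 to 1 is refused whole. A call with a gripper value outside its range is refused whole. The fingers move at their own pace and stop on an object; "squeeze" is the grip in N (left out, the last holds). Time passes only in rows, so rows that do not move let the fingers close. It gives the time, the measured TCP pose, the force, the opening and the grip force at its end, in the units of the state.
- bot.get_obs(): the state, without advancing time (a new reading comes with each control period).
- bot.camera(name): name is "side" or "top"; returns a dict with "color" (384x512x3 uint8, red, green, blue), "camera_matrix" (3x3 intrinsics, pixels), "R" (3x3) and "t" (3): a world point X has camera coordinates R X + t. Camera axes: x right, y down, z forward; pixel columns grow to the right and rows downward; lengths in m; the calibration is good to about 2 mm. A picture is of the moment at which its call begins. There is no depth.
- bot.job_done(): hands the job in; it is judged then, once.
Trained networks look in the newest picture that a camera, given by its name, has taken for a name from the list of things; names that differ only in an ending like _2 or _b are one class to them, and where a whole thing is asked for, a point or a joint stands for the part that bears it (a point fixed in the world has none). Each returns a list of dicts, best first, with "p" (0 to 1); they miss things now and then, are a little off and sometimes report something else, mostly with a low value. They report only what shows in the picture. A call takes as long as a camera call. They do not tell look-alikes from the thing itself.
- bot.boxes_of(camera, query): "extent" ([left, top, right, bottom] in pixels, round what is visible of it).
- bot.trace(camera, query): "region" (384x512 bool, what is visible of it) and "extent" ([left, top, right, bottom] in pixels, round what is visible of it).
- bot.landmark_of(camera, query): "pixel" ([column, row] in pixels: a listed point, or the origin of a listed thing).
The state is a dict: "time": time; "q": joint angles; "qd": joint speeds; "joint_efforts": joint torques, N m; "ee_pos": TCP position; "tcp_rot": TCP orientation; "wrist_force": force on the tool from outside, world axes, zero at the start; "torque": the same for the moment, N m; "opening": finger opening in m; "grasp_force": force on a finger pad.
Only numpy, scipy, OpenCV 4.12 (cv2) and the standard library are available. Lean on these libraries where they do the work, as an engineer would, in place of code of your own. Each camera call takes 0.05 s, during which the arm holds its last target. There are 200 camera calls.

## Task

Lay the thick acrylic chip (the tallest and widest of the three chips) flat and lengthwise on the bed between the clamp's two jaws and let go of it. Then squeeze the clamp's trigger against its handle again and again until the jaw grips the chip firmly, with its sprung pad pushed fully home, and let the trigger spring back. Do not push the sliding jaw itself, and leave the other things where they are.

Things in the scene. Friction and masses are not known exactly. Their poses are not given: they have to be found in the camera images.
- chip_block: The part to clamp: translucent acrylic chip on a glass slide. Slide 34 (x) x 76 (y) x 2 mm, on it a block 30 x 70 mm whose top is 10 mm above the underside and whose middle lies 1 mm to +x and 1 mm to -y of the origin. Origin: centre of the underside; y runs along its length, z up. Either end may face the fixed jaw. 0.03 kg.
- chip_wells: Bystander: chip with small wells on a 26 x 76 mm slide, 9 mm high. Origin: centre of the underside, y along its length. Leave it.
- chip_valves: Bystander: flat valve chip, 31 x 76 x 4 mm. Origin: centre of the underside, y along its length. Leave it.
- vial: Bystander: upright glass vial with black cap, 25 mm across, 49 mm high. Origin: centre of the underside. Leave it.
- petri_dish: Bystander: closed petri dish, 60 mm across, 14 mm high. Origin: centre of the underside. Leave it.
- clamp: One-hand ratchet bar clamp on an aluminium base plate fixed to the bench. Origin on the bench, z up, y along the clamp's bar, x away from the robot; mm in this frame: base plate x -65..65, y -93..218, 10 thick. Bar (about 20 across) along y behind the bed at x 35, z 45, with the sliding jaw at its +y end. Black housing at y -30..30, z to 65, with handle and trigger leaning out of it.
- lamp (a point): Middle of the inspection lamp, a bar 34 (x) x 120 (y) x 18 mm (z), axes as the clamp's, at x 14, y -22, z 215 of the clamp, on a post at x 58, y -60. It hangs over handle and trigger, so a tool pointing straight down does not get at them; come along their lean.
- bed (a point): Point on the bed's top (z 30 of the clamp), on the bed's centre line, at the face of the fixed jaw; axes as the clamp's. The bed is a rail 24 mm wide (narrower than the chip, which overhangs 5 mm each side), reaching 150 mm to +y, its foot 20 mm lower. The fixed jaw is 34 mm wide and stands 20 mm above the bed. The chip's place is along +y from here: gripped, its origin is 38 mm to +y and on the centre line.
- pad_face (a point): Centre of the face of the sliding jaw's rubber pad, which looks to -y of the clamp (pad 32 mm wide in x, z 31..53 of the clamp); axes as the clamp's. Its distance in y from point bed is the free length between the jaws: 90 to 106 mm at the start.
- jaw (a joint): Sliding jaw on its bar, m; 0 wide open, grows as the jaw moves to -y of the clamp, towards the fixed jaw (0.010 to 0.026 at the start, range 0 to 0.055). Free length between the jaws = 116 mm - this value while the pad is not pressed. Each full squeeze of the trigger moves it about 4 mm; it holds by friction (7 N) and does not go back.
- pad (a joint): Sprung pad of the sliding jaw, m: 0 when free, 0.006 pushed fully home into the jaw (about 0.8 N per mm, then solid). It begins to move when the chip is pinched between both jaws.
- trigger (a joint): Trigger, rad: 0 released, 0.15 squeezed fully. Needs 3 to 6 N at the finger, up to 12 N when the jaw is tight (an overload spring then gives way, so further squeezes do no harm). A spring brings it back. Part squeezes also advance the jaw, in proportion.
- squeeze_point (a point): Where to centre the fingers. Axes: z up along the lean (35 deg from vertical, towards the robot) of handle and trigger, so the tool comes along -z; y along the bar as the clamp's. Fixed handle's outer face at y -18 mm; trigger's outer face at y +34.5 released, +18 squeezed: open over 69 mm, close to 36. Handle ends 30 mm, trigger 24 mm above it; housing 64 mm below.
- trigger_pad (a point): Outer (+y) face of the trigger at the same height, moves with the trigger. The trigger is 10 mm thick, the fixed handle beside it (to -y) 14 mm (20 mm in x).
Mind the look-alikes: they are no part of the job. Leave any green or purple look-alike of the chip_block alone.

How it is judged:
By the outcome, as a careful person would: the job done as asked, in the order asked, and still so for the second after the job is handed in, with the robot touching nothing.
It also fails if it takes over 70 s, if anything falls off the work surface, if the arm or the gripper's body presses on something with over 40 N, if the wrist force passes 120 N, or if a joint passes its speed limit or range.

## Working session

There is one attempt and no reset: what is moved stays moved. The work goes in short steps, Python scripts to look and compute and a tool call to move; the robot and the scene stay as the last step left them, time stands still between calls to the robot, and variables do not carry over. Pictures are saved under pics/ and viewed, at most 11 in all, crops included, and the job is handed in when it is done.

Besides the shell and the picture viewer there is one more tool, called after ">>>" as a command line: name --argument value ..., lists and objects as JSON in quotes. send_rows: Moves the arm, as the interface text tells. Its arguments: {"type":"object","properties":{"moves":{"type":"array"},"squeeze":{"type":"number"}},"required":["moves"]}

```bash
mkdir -p pics; cat > h.py <<'E'
import numpy as np, cv2
from workcell import bot
def snap(n):
    c=bot.camera(n); c['K']=np.array(c['camera_matrix']);c['R']=np.array(c['R']);c['t']=np.array(c['t']); return c
def ray(c,p):
    d=c['R'].T@np.linalg.inv(c['K'])@np.array([p[0],p[1],1.]); o=-c['R'].T@c['t']; return o,d
def onz(c,p,z):
    o,d=ray(c,p); return o+d*(z-o[2])/d[2]
def proj(c,X):
    v=c['K']@(c['R']@np.array(X)+c['t']); return v[:2]/v[2]
def tri(c1,p1,c2,p2):
    o1,d1=ray(c1,p1);o2,d2=ray(c2,p2)
    s=np.linalg.lstsq(np.c_[d1,-d2],o2-o1,rcond=None)[0]
    a=o1+s[0]*d1;b=o2+s[1]*d2; return (a+b)/2,np.linalg.norm(a-b)
E
cat > a.py <<'E'
from h import *
np.set_printoptions(precision=4,suppress=True)
T=snap('top');S=snap('side')
for n,c in(('top',T),('side',S)): cv2.imwrite(f'pics/{n}0.png',cv2.cvtColor(c['color'],cv2.COLOR_RGB2BGR)); print(n,-c['R'].T@c['t'],c['R'][2])
o=bot.get_obs();print(o['ee_pos'],o['tcp_rot'],o['opening'])
for q in ['chip_block','chip_wells','chip_valves','vial','petri_dish','clamp','lamp','bed','pad_face','squeeze_point','trigger_pad']:
    for n in('top','side'):
        print(q,n,[(round(r['p'],2),np.round(r['pixel'],1)) for r in bot.landmark_of(n,q)[:3]])
E
python3 a.py
```

```text
top [ 0.3548 -0.0174  1.4416] [ 0.0973  0.0064 -0.9952]
side [ 0.7315 -0.6542  1.0267] [-0.2084  0.5839 -0.7846]
[ 0.1391 -0.5319  0.2447] [-179.9329   -0.0003   14.656 ] 0.08530606883650642
chip_block top [(0.6, array([351.3, 177.8])), (0.56, array([316.8, 179.6])), (0.48, array([272.5, 179.5]))]
chip_block side [(0.89, array([217.2, 340.6])), (0.72, array([232.9, 300.2])), (0.64, array([247.8, 243.5]))]
chip_wells top []
chip_wells side [(0.69, array([178.5, 316.8]))]
chip_valves top [(0.58, array([305.6, 207.6]))]
chip_valves side [(0.51, array([203.9, 270. ]))]
vial top [(0.44, array([284.7, 157.3]))]
vial side [(0.68, array([268.2, 273.9]))]
petri_dish top [(0.77, array([257.3, 225.9]))]
petri_dish side [(0.63, array([208.1, 220. ])), (0.15, array([181.9, 315. ]))]
clamp top [(0.65, array([199.9, 181.3]))]
clamp side [(0.69, array([271.8, 180.9]))]
lamp top [(0.91, array([199.6, 173.8]))]
lamp side [(0.73, array([278.4, 141.6]))]
bed top [(0.62, array([185.7, 187.9]))]
bed side [(0.92, array([270.9, 166.1]))]
pad_face top [(0.37, array([157.1, 186.3]))]
pad_face side []
squeeze_point top [(0.7, array([319.1, 176.3])), (0.51, array([287.9, 157.9])), (0.15, array([185.6, 186.8]))]
squeeze_point side []
trigger_pad top [(0.58, array([188.3, 180.1]))]
trigger_pad side [(0.61, array([278.2, 158.2]))]
```

```bash
python3 - <<'E'
import cv2,numpy as np
a=cv2.imread('pics/top0.png')[120:260,130:390]; b=cv2.imread('pics/side0.png')
cv2.imwrite('pics/topc.png',cv2.resize(a,None,fx=3,fy=3,interpolation=cv2.INTER_CUBIC))
cv2.imwrite('pics/sidec.png',cv2.resize(b[110:384,130:350],None,fx=2.18,fy=2.18,interpolation=cv2.INTER_CUBIC))
E
```

```text
(no output)
```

View pics/topc.png

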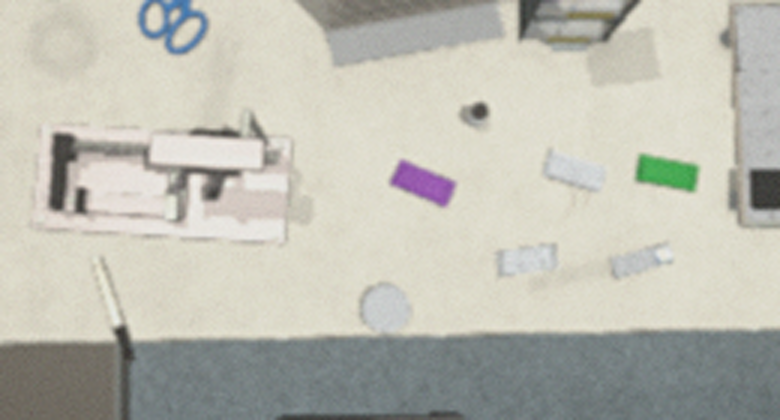

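View pics/sidec.png

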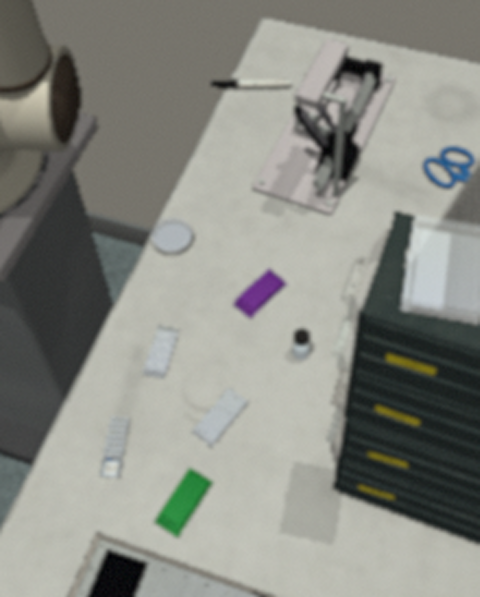

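Top view: purple chip at (271,181), green at (352,178), and three clear chips at (321,177), (305,207) and (344,207). In the side view the clear ones are at (231,301), (204,270) and (183,315). The clear one at top (321,177) / side (231,301) looks like the chip_block: it is the widest and thickest. I'll measure it and check it in a crop.

```bash
cat > b.py <<'E'
from h import *
np.set_printoptions(precision=4,suppress=True)
T=snap('top');S=snap('side')
P=lambda n,q:[(round(r['p'],2),np.array(r['pixel'])) for r in bot.landmark_of(n,q)]
for q in ['chip_block','chip_wells','chip_valves']:
  for r in bot.trace('top',q)[:3]:
    m=r['region'].astype(np.uint8); ys,xs=np.nonzero(m)
    w=np.array([onz(T,(x,y),.006)[:2] for x,y in zip(xs,ys)])*1000
    R=cv2.minAreaRect(w.astype(np.float32)); cc=np.cov(w.T); e,v=np.linalg.eigh(cc)
    col=T['color'][m>0].mean(0)
    print(q,round(r['p'],2),r['extent'],R,'ctr',w.mean(0),'ang',np.degrees(np.arctan2(v[1,1],v[0,1])),'sides',np.sqrt(12*e),col)
for q in ['chip_block','clamp','bed','pad_face','squeeze_point','trigger_pad','lamp']:
  a,b=P('top',q),P('side',q)
  for p,u in a[:3]:
    for p2,v in b[:3]:
      X,g=tri(T,u,S,v)
      if g<.015: print(q,p,p2,u,v,X,'gap',g)
c=lambda im,x,y:cv2.resize(im[y-28:y+28,x-38:x+38],None,fx=5,fy=5,interpolation=cv2.INTER_CUBIC)
i=np.hstack([c(T['color'],321,180),c(S['color'],225,297)])
cv2.imwrite('pics/chip.png',i[:,:,::-1])
E
python3 b.py
```

```text
chip_block 0.76 [309.3, 170.8, 331.5, 184.5] ((529.3182983398438, -263.630859375), (74.89666748046875, 33.93073272705078), 70.21829986572266) ctr [ 528.0119 -264.7836] ang 71.82651821938737 sides [31.1407 74.4386] [208.686  211.0698 209.7907]
chip_block 0.66 [261.9, 172.4, 281.0, 186.3] ((516.7991943359375, -75.53837585449219), (73.83013153076172, 33.22140884399414), 63.88994598388672) ctr [517.3616 -75.2208] ang 63.63164504145102 sides [32.1686 72.747 ] [152.9205  99.6648 171.4943]
chip_block 0.51 [340.7, 173.0, 362.5, 185.1] ((524.2130126953125, -373.85137939453125), (75.4258041381836, 34.11714172363281), 77.4273910522461) ctr [ 524.1649 -373.504 ] ang 76.54967598945913 sides [34.1676 75.0365] [ 89.8698 167.8333  96.3542]
chip_valves 0.46 [296.2, 202.0, 318.2, 211.1] ((420.8874206542969, -201.1649169921875), (30.610124588012695, 74.49876403808594), 6.0328145027160645) ctr [ 420.5459 -201.3293] ang 97.18235413189994 sides [30.8717 74.5385] [203.3678 205.7529 203.8506]
chip_block 0.66 0.62 [270.4 183.3] [249.  248.1] [ 0.5119 -0.0751 -0.0255] gap 0.004681655950753051
chip_block 0.65 0.71 [350.3 181.4] [217.2 343.8] [ 0.5189 -0.3744 -0.0403] gap 0.014568372351173246
chip_block 0.58 0.68 [319.4 178.5] [234.9 301.9] [ 0.5286 -0.2562 -0.0203] gap 0.011324547119854426
clamp 0.59 0.71 [204.3 181.3] [274.5 182.9] [0.52   0.1669 0.0166] gap 0.005808120241341314
bed 0.72 0.72 [184.4 188.2] [270.2 162.8] [0.4894 0.2331 0.0392] gap 0.004407696626231506
trigger_pad 0.42 0.4 [190.1 180.3] [275.9 157.9] [0.513  0.204  0.0992] gap 0.001488179769221772
lamp 0.73 0.9 [200.3 171.8] [278.7 142.5] [0.5283 0.1538 0.2186] gap 0.008347414823053467
```

View pics/chip.png

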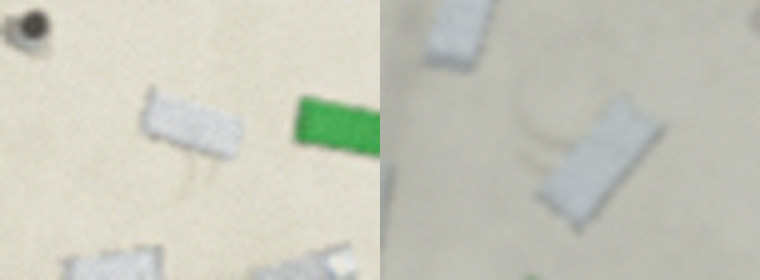

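The crop confirms it: an uncoloured translucent chip of 34 x 75 mm with a raised block. Next I'll fit the clamp pose from averaged frames.

```bash
cat > c.py <<'E'
from h import *
from scipy.optimize import minimize
np.set_printoptions(precision=4,suppress=True)
A={}
for n in('top','side'):
    L=[snap(n) for _ in range(6)]; c=L[0]; c['img']=np.mean([l['color'] for l in L],0).astype(np.float32); A[n]=c
np.save('avg.npy',A,allow_pickle=True)
# plate side edges, signed lab gradient magnitude on pinkness and brightness
G={}
for n,c in A.items():
    im=cv2.GaussianBlur(c['img'],(0,0),1.0); lab=cv2.cvtColor(im/255,cv2.COLOR_RGB2LAB)
    ch=lab[:,:,1]*3-lab[:,:,2]*1.0   # pinkness vs cream
    gx=cv2.Sobel(ch,cv2.CV_32F,1,0);gy=cv2.Sobel(ch,cv2.CV_32F,0,1); G[n]=(gx,gy)
C=np.array([[-65,-93],[65,-93],[65,218],[-65,218]])/1000
def score(p,n):
    x,y,a=p; Rm=np.array([[np.cos(a),-np.sin(a)],[np.sin(a),np.cos(a)]]); c=A[n];gx,gy=G[n];s=0
    for i in range(4):
        P,Q=C[i],C[(i+1)%4]; inn=-(P+Q)/2+np.array([0,.0625]); 
        t=np.linspace(.05,.95,60)[:,None]; E=P+(Q-P)*t
        nd=np.array([-(Q-P)[1],(Q-P)[0]]); nd/=np.linalg.norm(nd)
        def pr(E): return np.array([proj(c,[*(Rm@e+[x,y]),.01]) for e in E])
        u=pr(E); v=pr(E+nd*.001)-u; v/=np.linalg.norm(v,axis=1)[:,None]
        f=lambda g:cv2.remap(g,u[:,0].astype(np.float32)[None],u[:,1].astype(np.float32)[None],cv2.INTER_LINEAR)[0]
        g=f(gx)*v[:,0]+f(gy)*v[:,1]; s+=np.clip(g,-10,10).mean()
    return -s
for n in ['top','side']:
    best=None
    for x0 in np.arange(.49,.55,.01):
      for y0 in np.arange(.14,.2,.01):
        for a0 in np.radians([-6,-3,0,3,6]):
          s=score((x0,y0,a0),n)
          if best is None or s<best[0]: best=(s,(x0,y0,a0))
    r=minimize(score,best[1],args=(n,),method='Nelder-Mead',options=dict(initial_simplex=np.array(best[1])+np.array([[0,0,0],[.006,0,0],[0,.006,0],[0,0,.03]])))
    print(n,best[0],r.fun,r.x[:2],np.degrees(r.x[2]))
c=lambda im,x,y,w,h,k:cv2.resize(im[y-h:y+h,x-w:x+w],None,fx=k,fy=k,interpolation=cv2.INTER_CUBIC)
i=np.vstack([c(A['top']['img'],190,182,56,28,7),])
cv2.imwrite('pics/clt.png',np.clip(i[:,:,::-1],0,255))
cv2.imwrite('pics/cls.png',np.clip(c(A['side']['img'],280,162,40,48,6)[:,:,::-1],0,255))
E
python3 c.py
```

```text
top -39.67323823353938 -40.0 [0.5173 0.1829] -4.4209490860553275
side -30.433979661822814 -34.34445513086724 [0.5134 0.1829] -3.94810626643319[ WARN:0@19.646] global loadsave.cpp:1063 imwrite_ Unsupported depth image for selected encoder is fallbacked to CV_8U.
```

View pics/clt.png

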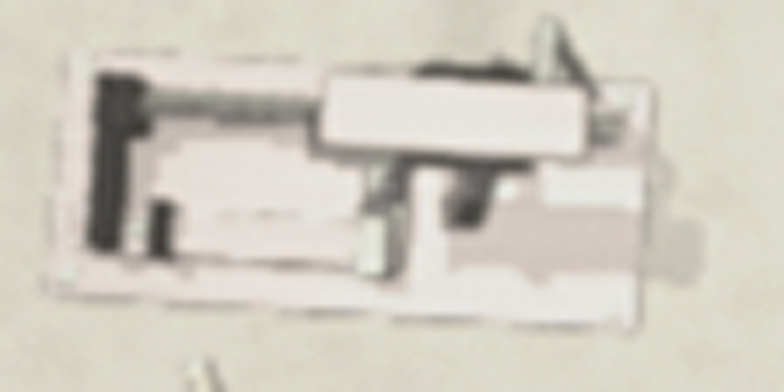

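View pics/cls.png

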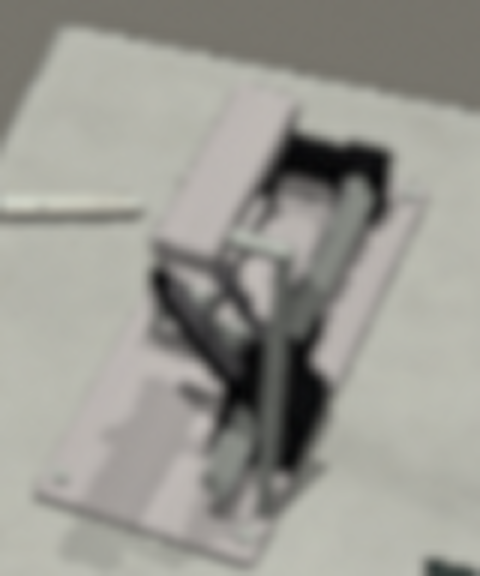

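Top crop (7x, offset 134,154): the plate edges show well. The fixed jaw is the pale piece at crop (360–392, 208–278), the rubber pad is dark at (150–175, 200–260), and the trigger and handle lean out from under the lamp. The side crop matches this.

```bash
sed -e '/^for n in(.top/,/^np.save/d' -e '/^c=lambda/,$d' -e 's/^A={}/A=np.load("avg.npy",allow_pickle=True).item()/' -e 's/np.clip(g,-10,10).mean()/np.clip(g,-40,40).mean()/' c.py > d.py
cat >> d.py <<'E'
    best_=r.x
    if n=='top': pt=r.x
def toc(X,p=pt):
    a=p[2]; Rm=np.array([[np.cos(a),-np.sin(a)],[np.sin(a),np.cos(a)]]); return Rm.T@(np.array(X)[:2]-p[:2])*1000
T=A['top'];S=A['side']
cr=lambda x,y:(134+(x+.5)/7-.5,154+(y+.5)/7-.5)
for nm,x,y,z in [('lamp NW',318,80,.224),('lamp SE',585,158,.224),('lampSW',312,155,.224),('lampNE',588,90,.224),('jaw front-left',357,278,.05),('jaw front-right',388,278,.05),('jaw back-left',362,208,.05),('pad face top',175,230,.053),('pad front',160,262,.053),('pad back',160,200,.053)]:
    print(nm,toc(onz(T,cr(x,y),z)))
for _ in range(3):
  snap('top');snap('side')
  for q,zs in [('bed',.03),('pad_face',.042),('trigger_pad',.117),('squeeze_point',.117),('clamp',0.)]:
    for n in('top','side'):
      for r in bot.landmark_of(n,q)[:1]: print(q,n,round(r['p'],2),np.round(r['pixel'],1),toc(onz(A[n],r['pixel'],zs)))
E
python3 d.py
```

```text
top -98.25201678907752 -105.12454347913064 [0.5169 0.1807] -4.576623307963971
side -56.82897685899022 -66.80248587912055 [0.5162 0.1764] -4.27737264849869
lamp NW [26.4865 39.2775]
lamp SE [ -1.3109 -82.1591]
lampSW [-7.2841 39.2758]
lampNE [ 29.2208 -81.363 ]
jaw front-left [-48.6627  47.1979]
jaw front-right [-47.7114  31.5119]
jaw back-left [-12.9765  47.4357]
pad face top [-30.1509 140.6489]
pad front [-46.8184 146.8659]
pad back [-15.3821 149.5404]
bed side 0.87 [271.4 162.1] [-33.7126  61.3608]
pad_face top 0.48 [156.5 187.3] [-32.7993 150.5656]
trigger_pad top 0.49 [188.9 180.2] [-8.1637 23.6119]
trigger_pad side 0.54 [278.3 157.2] [ 6.2865 13.2406]
squeeze_point top 0.38 [189.9 181.8] [-13.3905  19.8129]
clamp top 0.59 [202.2 179.1] [11.0154 -4.36  ]
clamp side 0.84 [272.6 184. ] [-2.1584 -5.5877]
bed top 0.7 [184.4 186. ] [-21.0611  53.5663]
bed side 0.77 [269.5 165.6] [-33.7489  43.5445]
pad_face top 0.61 [157.1 184.2] [-21.5753 149.3643]
trigger_pad top 0.45 [190.9 180.5] [-8.774  16.7699]
trigger_pad side 0.53 [276.4 157.4] [ 0.9902 10.0869]
squeeze_point side 0.7 [273.7 166.9] [  7.8633 -31.4739]
clamp top 0.94 [199.4 178.5] [12.6124  6.1093]
clamp side 0.81 [272.6 178.6] [-10.9803  17.0248]
bed top 0.91 [183.5 187.4] [-26.3072  56.4105]
bed side 0.89 [272.3 163.8] [-27.9127  55.0923]
pad_face top 0.35 [158.4 185.2] [-24.875  144.4142]
trigger_pad top 0.45 [191.3 181. ] [-10.3897  15.2876]
trigger_pad side 0.52 [278.4 156.6] [ 5.6411 15.8415]
clamp top 0.85 [202.6 181.5] [ 2.2359 -6.4847]
clamp side 0.83 [274.6 181.3] [-0.212   8.2954]
```

Clamp is at (0.5165, 0.180) with yaw -4.5°, and the lamp corners agree within 2 mm. Bed is at about x -30, y 50 in clamp coordinates. Chip is at (0.529, -0.264), with its long axis at 71°. Moving to the chip.

>>> send_rows --moves '[0.975,0.67,0,0,0,0.41,-0.4,0.975,0.67,0,0,0,0.41,-0.4,0.975,0.67,0,0,0,0.41,-0.4,0.975,0.67,0,0,0,0.41,-0.4,0.975,0.67,0,0,0,0.41,-0.4,0.975,0.67,0,0,0,0.41,-0.4,0.975,0.67,0,0,0,0.41,-0.4,0.975,0.67,0,0,0,0.41,-0.4]' --squeeze 30

```text
time: 5.55
ee_pos: [0.3349, -0.3975, 0.2453]
tcp_rot: [180.0, -0.0, 43.0]
wrist_force: [1.0, -0.1, -0.0]
opening: 0.0595
grasp_force: 0.0
```

>>> send_rows --moves '[0.975,0.67,-0.5,0,0,0.41,-0.4,0.975,0.67,-0.5,0,0,0.41,-0.4,0.975,0.67,-0.5,0,0,0.41,-0.4,0.975,0.67,-0.5,0,0,0.41,-0.4,0.975,0.67,-0.5,0,0,0.41,-0.4,0.975,0.67,-0.5,0,0,0.41,-0.4,0.975,0.67,-0.5,0,0,0.41,-0.4,0.975,0.67,-0.5,0,0,0.41,-0.4]'

```text
time: 6.55
ee_pos: [0.5299, -0.2635, 0.1449]
tcp_rot: [180.0, 0.0, 71.2]
wrist_force: [0.5, 0.2, 0.7]
opening: 0.0598
grasp_force: 0.0
```

```bash
cat > e.py <<'E'
from h import *
np.set_printoptions(precision=4,suppress=True)
A=np.load('avg.npy',allow_pickle=True).item();T=A['top'];S=A['side']
print(bot.tcp_to_tips)
a=np.radians(-4.5);Rm=np.array([[np.cos(a),-np.sin(a),0],[np.sin(a),np.cos(a),0],[0,0,1]]);O=np.array([.5165,.180,0])
X,g=tri(T,(200.8,184),S,(266.7,160.7)); print('handle tip',Rm.T@(X-O)*1000,g)
l=np.radians(35);L=np.array([[np.cos(l),0,-np.sin(l)],[0,1,0],[np.sin(l),0,np.cos(l)]])
def draw(im,c,ox,oy,k,sq):
    for (y0,y1,z1,col) in [(-18,-4,30,(0,0,255)),(24.5,34.5,24,(255,0,0))]:
        B=np.array([[x,y,z] for x in(-10,10) for y in(y0,y1) for z in(-64,z1)])/1000
        W=(Rm@(np.array(sq)/1000+ (L@B.T).T).T).T+O
        u=np.array([(proj(c,w)-[ox,oy]+.5)*k-.5 for w in W])
        for i in range(8):
            for b in(1,2,4):
                j=i^b
                if j>i: cv2.line(im,tuple(int(v) for v in u[i]),tuple(int(v) for v in u[j]),col,1,cv2.LINE_AA)
import sys
sq=[float(v) for v in sys.argv[1:4]]
t=np.clip(cv2.resize(T['img'][165:195,175:215],None,fx=12,fy=12,interpolation=cv2.INTER_CUBIC)[:,:,::-1],0,255).astype(np.uint8).copy()
s=np.clip(cv2.resize(S['img'][145:197,255:300],None,fx=7,fy=7,interpolation=cv2.INTER_CUBIC)[:,:,::-1],0,255).astype(np.uint8).copy()
draw(t,T,175,165,12,sq);draw(s,S,255,145,7,sq)
h=max(t.shape[0],s.shape[0]); o=np.zeros((h,t.shape[1]+s.shape[1],3),np.uint8);o[:t.shape[0],:t.shape[1]]=t;o[:s.shape[0],t.shape[1]:]=s
cv2.imwrite(sys.argv[4],o);print(o.shape)
E
python3 e.py -2 -10 117 pics/sq1.png
```

```text
0.014
handle tip [-19.5736 -18.0488 121.7524] 0.0019461723526948114
(364, 795, 3)
```

>>> send_rows --moves '[0,0,-1,0,0,0,-0.4,0,0,-1,0,0,0,-0.4,0,0,-1,0,0,0,-0.4,0,0,-1,0,0,0,-0.4,0,0,-0.8,0,0,0,-0.4,0,0,-0.28,0,0,0,-0.4]'

```text
time: 7.3
ee_pos: [0.5285, -0.2638, 0.017]
tcp_rot: [-179.9, -0.0, 71.0]
wrist_force: [0.3, -0.8, 0.9]
opening: 0.0594
grasp_force: 0.0
```

View pics/sq1.png

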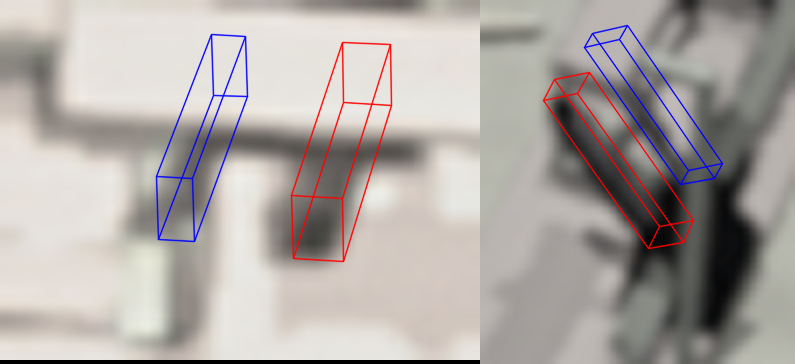

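Overlay: the guess for squeeze_point is about right; the handle's dark tip in the top view lies roughly 1 px further to +y, and the side view wants it a bit lower. I'll refine it later and close on the chip now.

>>> send_rows --moves '[0,0,0,0,0,0,0,0,0,0,0,0,0,0.2,0,0,0,0,0,0,0.4,0,0,0,0,0,0,0.6,0,0,0,0,0,0,0.6]' --squeeze 25

```text
time: 7.92
ee_pos: [0.5298, -0.2644, 0.0195]
tcp_rot: [179.9, 0.0, 71.0]
wrist_force: [-0.2, 0.0, 6.5]
opening: 0.0292
grasp_force: 25.2
```

```bash
python3 - <<'E'
from h import *
o=bot.get_obs();print({k:np.round(o[k],4) for k in('ee_pos','tcp_rot','wrist_force','torque','opening','grasp_force')})
E
python3 e.py -2 -7 110 pics/sq2.png
```

```text
{'ee_pos': array([ 0.5298, -0.2644,  0.0195]), 'tcp_rot': array([1.798875e+02, 1.580000e-02, 7.103410e+01]), 'wrist_force': array([-0.1737,  0.0075,  6.4736]), 'torque': array([ 0.1364,  0.1184, -0.0418]), 'opening': np.float64(0.0292), 'grasp_force': np.float64(25.1947)}
0.014
handle tip [-19.5736 -18.0488 121.7524] 0.0019461723526948114
(364, 795, 3)
```

Opening is 29 mm, so the pads grip the 30 mm block with the fingertips resting on the slide. Lifting and carrying it on the robot's side of the clamp.

>>> send_rows --moves '[0,0,0.4,0,0,0,0.6,0,0,1,0,0,0,0.6,-0.9,0.5,0.7,0,0,0,0.6,-0.9,0.5,0.7,0,0,0,0.6,-0.9,0.5,0.7,0,0,0,0.6,-0.9,0.5,0.7,0,0,0,0.6,-0.9,0.5,0.7,0,0,0,0.6,-0.9,0.5,0.7,0,0,0,0.6]'

```text
time: 8.93
ee_pos: [0.3933, -0.1886, 0.1594]
tcp_rot: [180.0, 0.0, 71.0]
wrist_force: [0.7, 0.4, -0.1]
opening: 0.0291
grasp_force: 24.8
```

>>> send_rows --moves '[-0.2,1,0,0,0,0.21,0.6,-0.2,1,0,0,0,0.21,0.6,-0.2,1,0,0,0,0.21,0.6,-0.2,1,0,0,0,0.21,0.6,-0.2,1,0,0,0,0.21,0.6,-0.2,1,0,0,0,0.21,0.6,-0.2,1,0,0,0,0.21,0.6,-0.2,1,0,0,0,0.21,0.6]'

```text
time: 9.93
ee_pos: [0.3538, 0.0117, 0.1589]
tcp_rot: [180.0, -0.0, 85.5]
wrist_force: [0.7, -1.3, -0.7]
opening: 0.0291
grasp_force: 24.8
```

>>> send_rows --moves '[0,1,0,0,0,0,0.6,0,1,0,0,0,0,0.6,0,1,0,0,0,0,0.6,0,1,0,0,0,0,0.6,0,1,0,0,0,0,0.6,0,1,0,0,0,0,0.6,0,1,0,0,0,0,0.6,0,1,0,0,0,0,0.6]'

```text
time: 10.92
ee_pos: [0.354, 0.2117, 0.1589]
tcp_rot: [180.0, -0.0, 85.5]
wrist_force: [1.0, -0.3, 0.1]
opening: 0.029
grasp_force: 24.8
```

>>> send_rows --moves '[0,0.7,0,0,0,0,0.6,0,0.7,0,0,0,0,0.6,0,0.7,0,0,0,0,0.6,0,0.6,0,0,0,0,0.6,0,0,0,0,0,0,0.6]'

```text
time: 11.55
ee_pos: [0.3541, 0.2791, 0.1581]
tcp_rot: [-180.0, 0.0, 85.5]
wrist_force: [-1.2, 0.6, -0.9]
opening: 0.0289
grasp_force: 24.8
```

>>> send_rows --moves '[0.9,0,-0.3,0,0,0,0.6,0.9,0,-0.3,0,0,0,0.6,0.9,0,-0.3,0,0,0,0.6,0.9,0,-0.3,0,0,0,0.6,0.9,0,-0.3,0,0,0,0.6,0.9,0,-0.3,0,0,0,0.6,0.2,0,0,0,0,0,0.6]'

```text
time: 12.42
ee_pos: [0.4946, 0.2776, 0.1124]
tcp_rot: [-179.9, 0.1, 85.4]
wrist_force: [-1.0, -0.6, 0.6]
opening: 0.0286
grasp_force: 24.9
```

```bash
cat > f.py <<'E'
from h import *
import sys
T=[snap('top') for _ in range(3)];S=[snap('side') for _ in range(3)]
t=np.mean([c['color'] for c in T],0)[170:205,135:205];s=np.mean([c['color'] for c in S],0)[120:180,250:310]
t=cv2.resize(t,None,fx=6,fy=6,interpolation=cv2.INTER_CUBIC);s=cv2.resize(s,None,fx=6,fy=6,interpolation=cv2.INTER_CUBIC)
o=np.zeros((max(t.shape[0],s.shape[0]),t.shape[1]+s.shape[1],3));o[:t.shape[0],:t.shape[1]]=t;o[:s.shape[0],t.shape[1]:]=s
cv2.imwrite(sys.argv[1],np.clip(o,0,255).astype(np.uint8)[:,:,::-1])
E
python3 f.py pics/pl1.png
```

```text
(no output)
```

View pics/pl1.png

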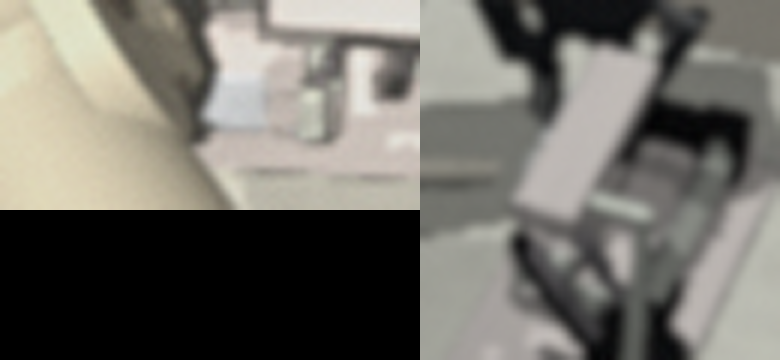

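Top crop (6x, offset 135,170): the chip end shows at crop x≈268, rows 75–130. The fixed jaw begins at x≈300 and the lamp is clear.

```bash
python3 - <<'E'
from h import *
np.set_printoptions(precision=1,suppress=True)
T=snap('top');a=np.radians(-4.5);R=np.array([[np.cos(a),-np.sin(a)],[np.sin(a),np.cos(a)]]);O=np.array([.5165,.180])
f=lambda x,y,z:R.T@(onz(T,(135+(x+.5)/6-.5,170+(y+.5)/6-.5),z)[:2]-O)*1000
for p in [(268,75,.097),(268,130,.097),(268,102,.097),(299,110,.05),(328,110,.05),(315,82,.05),(315,142,.05)]: print(p,f(*p))
print('tcp',R.T@(np.array(bot.get_obs()['ee_pos'])[:2]-O)*1000)
E
```

```text
(268, 75, 0.097) [-14.1  60.5]
(268, 130, 0.097) [-45.6  58. ]
(268, 102, 0.097) [-29.6  59.3]
(299, 110, 0.05) [-29.2  50. ]
(328, 110, 0.05) [-28.2  32.8]
(315, 82, 0.05) [-12.   41.8]
(315, 142, 0.05) [-47.6  39.1]
tcp [-30.4  96.4]
```

>>> send_rows --moves '[0,0,-0.8,0,0,0,0.6,0,0,-0.8,0,0,0,0.6,0,0,-0.6,0,0,0,0.6,0,0,-0.2,0,0,0,0.6,0,0,0,0,0,0,0.6]'

```text
time: 13.4
ee_pos: [0.4941, 0.2784, 0.0535]
tcp_rot: [180.0, -0.0, 85.5]
wrist_force: [0.1, -0.0, -0.3]
opening: 0.0292
grasp_force: 24.9
```

>>> send_rows --moves '[0,0,-0.12,0,0,0,0.6,0,0,-0.06,0,0,0,0.6,0,0,0,0,0,0,0.6]'

```text
time: 13.78
ee_pos: [0.4944, 0.2785, 0.0494]
tcp_rot: [180.0, -0.0, 85.5]
wrist_force: [-0.9, 0.0, 3.7]
opening: 0.0286
grasp_force: 25.3
```

Contact at the expected height, so I'll release and lift straight up.

>>> send_rows --moves '[0,0,0,0,0,0,0.2,0,0,0,0,0,0,0,0,0,0,0,0,0,-0.1,0,0,0.1,0,0,0,-0.1,0,0,0.4,0,0,0,-0.1,0,0,0.8,0,0,0,-0.1,0,0,1,0,0,0,-0.1,0,0,0.6,0,0,0,-0.1]'

```text
time: 14.78
ee_pos: [0.4946, 0.2787, 0.1233]
tcp_rot: [179.9, -0.1, 85.5]
wrist_force: [-0.0, -0.2, 0.8]
opening: 0.0468
grasp_force: 0.0
```

>>> send_rows --moves '[-1,0,0.2,0,0,-0.9,-0.1,-1,0,0.2,0,0,-0.9,-0.1,-1,0,0.2,0,0,-0.9,-0.4,-1,0,0.2,0,0,-0.9,-0.6,-1,0,0.2,0,0,-0.9,-0.6,-1,0,0.2,0,0,-0.9,-0.6,-1,-0.5,0.2,0,0,-0.9,-0.6,-1,-0.5,0.2,0,0,-0.9,-0.6]'

```text
time: 15.78
ee_pos: [0.3301, 0.192, 0.1616]
tcp_rot: [-176.9, 0.0, 28.1]
wrist_force: [0.5, -0.8, 0.2]
opening: 0.0687
grasp_force: 0.0
```

```bash
python3 f.py pics/pl2.png; python3 e.py -2 -7 110 pics/sq2.png; python3 - <<'E'
import cv2,numpy as np
a=cv2.imread('pics/pl2.png')[:210,:420];b=cv2.imread('pics/sq2.png')
b=cv2.resize(b,(780,357));o=np.zeros((567,780,3),np.uint8);o[:210,:420]=a;o[210:]=b;cv2.imwrite('pics/pl2b.png',o)
E
```

```text
0.014
handle tip [-19.5736 -18.0488 121.7524] 0.0019461723526948114
(364, 795, 3)
```

View pics/pl2b.png

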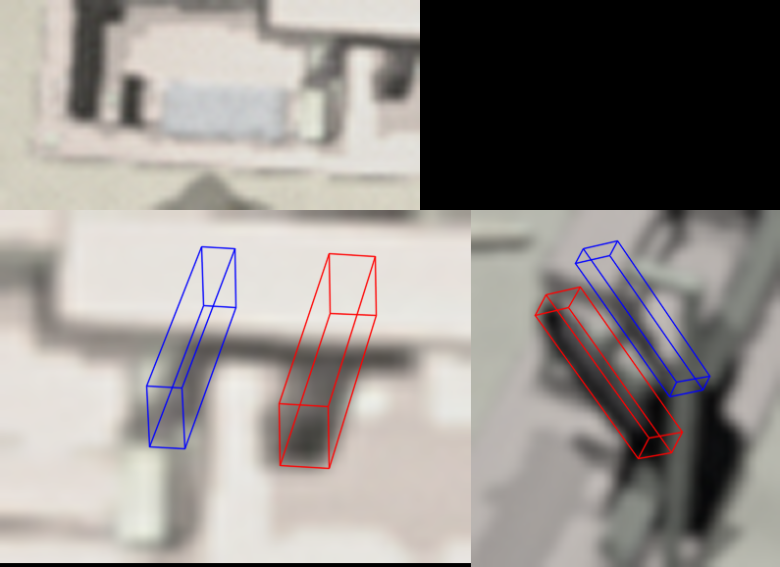

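The chip lies flat and lengthwise between the jaws, in top crop (165–288, 85–138). The overlay with squeeze_point at (-2,-7,110) matches the handle tip in the top view and sits about 1 px too high in the side view, so I'll use (-2,-7,106).

```bash
cat > g.py <<'E'
from h import *
import sys
from scipy.spatial.transform import Rotation as Ro
np.set_printoptions(precision=3,suppress=True)
a=-4.5;Rc=Ro.from_euler('z',a,degrees=True);O=np.array([.5165,.180,0])
lean=np.array([-np.sin(np.radians(35)),0,np.cos(np.radians(35))])
sq=np.array([float(v) for v in sys.argv[1:4]])/1000; s=float(sys.argv[4])/1000
tgt=O+Rc.apply(sq+lean*s); Rt=Ro.from_euler('xyz',[180,-35,a],degrees=True)
o=bot.get_obs();Rn=Ro.from_euler('xyz',o['tcp_rot'],degrees=True)
print('tgt',tgt,'shift units',(tgt-o['ee_pos'])/.025,'turn units',(Rt*Rn.inv()).as_rotvec()/.15,'q',o['q'])
print('lean unit/25mm world',Rc.apply(lean),'yc',Rc.apply([0,1,0]),'now in clamp',(Rc.inv().apply(np.array(o['ee_pos'])-O))*1000, 'F clamp',Rc.inv().apply(o['wrist_force']))
E
python3 g.py -2 -7 106 100
```

```text
tgt [0.457 0.178 0.188] shift units [ 5.033 -0.611  1.062] turn units [ 0.509 -4.116 -3.786] q [ 28.107 -18.978 -20.863  88.153   3.02  179.945]
lean unit/25mm world [-0.572  0.045  0.819] yc [0.078 0.997 0.   ] now in clamp [-186.004   -1.656  161.359] F clamp [ 0.43   0.662 -0.424]
```

The last joint hit its limit, so I'll take the half-turn-equivalent grasp (yaw 175.5°) by turning the other way.

>>> send_rows --moves '[0,0,0,0,0,1,-0.6,0,0,0,0,0,1,-0.6,0,0,0,0,0,1,-0.6,0,0,0,0,0,1,-0.6,0,0,0,0,0,1,-0.6,0,0,0,0,0,1,-0.6,0,0,0,0,0,1,-0.6,0,0,0,0,0,1,-0.6]'

```text
time: 17.08
ee_pos: [0.3307, 0.1934, 0.1609]
tcp_rot: [-176.9, 0.1, 97.3]
wrist_force: [0.6, 0.5, 0.4]
opening: 0.0679
grasp_force: 0.0
```

>>> send_rows --moves '[0,0,0,0,0,1,-0.6,0,0,0,0,0,1,-0.6,0,0,0,0,0,1,-0.6,0,0,0,0,0,1,-0.6,0,0,0,0,0,1,-0.6,0,0,0,0,0,1,-0.6,0,0,0,0,0,1,-0.6,0,0,0,0,0,1,-0.8]'

```text
time: 18.08
ee_pos: [0.3307, 0.1934, 0.1609]
tcp_rot: [-176.9, 0.0, 166.0]
wrist_force: [0.6, 0.1, 0.2]
opening: 0.0768
grasp_force: 0.0
```

```bash
sed -i "s/\[180,-35,a\],degrees=True)/[180,-35,a],degrees=True)*Ro.from_euler('z',180,degrees=True)/" g.py; python3 g.py -2 -7 106 100
```

```text
tgt [0.457 0.178 0.188] shift units [ 5.043 -0.63   1.079] turn units [-0.313 -4.077  1.176] q [ 31.846 -16.754 -19.249  89.685  -2.151  45.855]
lean unit/25mm world [-0.572  0.045  0.819] yc [0.078 0.997 0.   ] now in clamp [-186.275   -1.179  160.943] F clamp [0.548 0.1   0.22 ]
```

>>> send_rows --moves '[0.4,-0.1,0.4,-0.05,-0.68,0.2,-0.8,0.8,-0.1,0.3,-0.05,-0.68,0.2,-0.8,0.9,-0.1,0.2,-0.05,-0.68,0.2,-0.8,0.9,-0.1,0.1,-0.05,-0.68,0.2,-0.8,1,-0.1,0.08,-0.05,-0.68,0.2,-0.8,1,-0.1,0,-0.05,-0.68,0.18,-0.8,0,0,0,0,0,0,-0.8]'

```text
time: 18.95
ee_pos: [0.4551, 0.1779, 0.1872]
tcp_rot: [179.7, 34.9, 175.1]
wrist_force: [-1.3, 0.5, -0.4]
opening: 0.0767
grasp_force: 0.0
```

```bash
python3 g.py -2 -7 106 100; sed -e 's/\[170:205,135:205\]/[160:195,165:230]/' -e 's/\[120:180,250:310\]/[125:185,245:305]/' f.py > f2.py; python3 f2.py pics/ap.png
```

```text
tgt [0.457 0.178 0.188] shift units [ 0.068 -0.01   0.031] turn units [-0.033 -0.005  0.022] q [ 32.259 -33.991 -35.014  59.675 -19.941  31.775]
lean unit/25mm world [-0.572  0.045  0.819] yc [0.078 0.997 0.   ] now in clamp [-61.079  -6.877 187.15 ] F clamp [-1.34   0.435 -0.381]
```

View pics/ap.png

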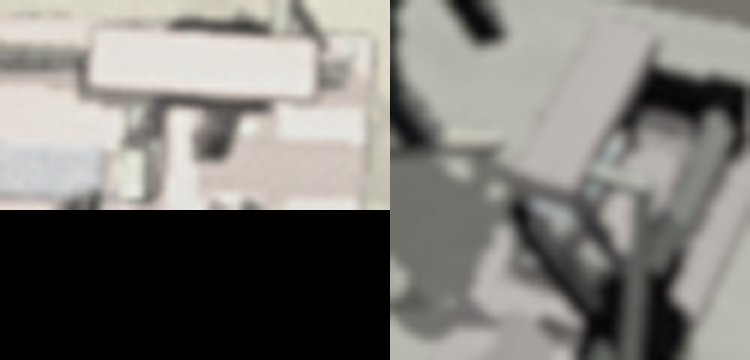

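Top crop: the finger backs at crop x≈85 and 260 straddle the trigger (≈130–160) and handle (≈195–235), clear of the lamp. Going in along the lean, fully open and offset 5 mm to +y.

>>> send_rows --moves '[0.08,0.2,0.03,0,0,0,-1,0.3,-0.02,-0.4,0,0,0,-1,0.57,-0.045,-0.82,0,0,0,-1,0.57,-0.045,-0.82,0,0,0,-1,0,0,0,0,0,0,-1]'

```text
time: 19.88
ee_pos: [0.4933, 0.1789, 0.1352]
tcp_rot: [179.8, 34.8, 175.1]
wrist_force: [0.0, -1.1, 0.8]
opening: 0.0854
grasp_force: 0.0
```

>>> send_rows --moves '[0.3,-0.02,-0.41,0,0,0,-1,0.3,-0.02,-0.41,0,0,0,-1,0.25,-0.02,-0.4,0,0,0,-1,0,0,0,0,0,0,-1]'

```text
time: 20.38
ee_pos: [0.5148, 0.1779, 0.1062]
tcp_rot: [179.7, 34.9, 175.0]
wrist_force: [-1.0, 0.2, 1.1]
opening: 0.0855
grasp_force: 0.0
```

```bash
python3 g.py -2 -7 106 0
```

```text
tgt [0.514 0.173 0.106] shift units [-0.032 -0.189 -0.008] turn units [-0.031 -0.005  0.032] q [ 27.799 -25.229 -38.888  45.756 -17.769  27.758]
lean unit/25mm world [-0.572  0.045  0.819] yc [0.078 0.997 0.   ] now in clamp [ -1.563  -2.226 106.21 ] F clamp [-0.975  0.091  1.109]
```

>>> send_rows --moves '[-0.015,-0.19,0,0,0,0,-0.8,0,0,0,0,0,0,-0.6,0,0,0,0,0,0,-0.5,0,0,0,0,0,0,-0.5]' --squeeze 20

```text
time: 20.88
ee_pos: [0.5148, 0.1739, 0.1082]
tcp_rot: [179.6, 35.1, 175.0]
wrist_force: [-0.6, 2.9, 1.7]
opening: 0.064
grasp_force: 1.3
```

>>> send_rows --moves '[0,0,0,0,0,0,-0.4,0,0,0,0,0,0,-0.3,0,0,0,0,0,0,-0.3]'

```text
time: 21.25
ee_pos: [0.5147, 0.1736, 0.1077]
tcp_rot: [179.6, 35.0, 175.0]
wrist_force: [-0.9, 3.6, 2.8]
opening: 0.0553
grasp_force: 1.6
```

>>> send_rows --moves '[0,0,0,0,0,0,-0.1,0,0,0,0,0,0,0,0,0,0,0,0,0,0]'

```text
time: 21.62
ee_pos: [0.5146, 0.1739, 0.1078]
tcp_rot: [179.6, 35.0, 175.0]
wrist_force: [-1.8, 4.2, 3.6]
opening: 0.0429
grasp_force: 2.6
```

>>> send_rows --moves '[0,0,0,0,0,0,0.1,0,0,0,0,0,0,0.2,0,0,0,0,0,0,0.3,0,0,0,0,0,0,0.3]'

```text
time: 22.12
ee_pos: [0.5142, 0.1716, 0.1082]
tcp_rot: [179.9, 35.0, 175.0]
wrist_force: [-17.4, -9.9, 16.0]
opening: 0.037
grasp_force: 18.0
```

The trigger goes fully home (37 mm). I'll shift 1 mm to -y and cycle.

>>> send_rows --moves '[0,0,0,0,0,0,-0.7,0,-0.05,0,0,0,0,-0.7,0,0,0,0,0,0,-0.7,0,0,0,0,0,0,-0.7]'

```text
time: 22.62
ee_pos: [0.5144, 0.1722, 0.1071]
tcp_rot: [179.6, 35.0, 175.0]
wrist_force: [1.2, 1.8, -0.9]
opening: 0.0729
grasp_force: 0.9
```

>>> send_rows --moves '[0,0,0,0,0,0,0.18,0,0,0,0,0,0,0.18,0,0,0,0,0,0,0.18,0,0,0,0,0,0,0.18]'

```text
time: 23.12
ee_pos: [0.5146, 0.1714, 0.109]
tcp_rot: [179.7, 35.1, 175.0]
wrist_force: [-13.2, -6.2, 13.7]
opening: 0.0365
grasp_force: 18.5
```

```bash
python3 g.py -2 -7 106 0; python3 f.py pics/s1.png; python3 - <<'E'
import cv2;a=cv2.imread('pics/s1.png')[:210,:420];cv2.imwrite('pics/s1b.png',a)
E
```

```text
tgt [0.514 0.173 0.106] shift units [-0.027  0.071 -0.118] turn units [-0.026  0.015  0.04 ] q [ 27.077 -25.978 -39.165  45.898 -17.533  27.11 ]
lean unit/25mm world [-0.572  0.045  0.819] yc [0.078 0.997 0.   ] now in clamp [ -1.191  -8.718 108.954] F clamp [-12.688  -7.24   13.706]
```

View pics/s1b.png

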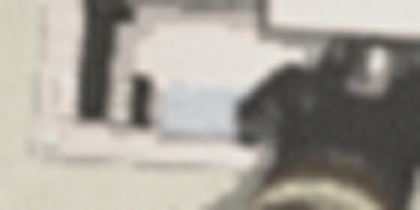

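Squeezing works: the pad's right edge moved from crop x≈138 to 150 (about 7 mm) and the chip is still in place. Continuing.

>>> send_rows --moves '[0,0,0,0,0,0,-0.8,0,0,0,0,0,0,-0.8,0,0,0,0,0,0,-0.8,0,0,0,0,0,0,-0.8,0,0,0,0,0,0,0.2,0,0,0,0,0,0,0.2,0,0,0,0,0,0,0.2,0,0,0,0,0,0,0.2]'

```text
time: 24.42
ee_pos: [0.5146, 0.1714, 0.1089]
tcp_rot: [179.7, 35.1, 175.0]
wrist_force: [-15.0, -7.2, 13.5]
opening: 0.0371
grasp_force: 18.4
```

>>> send_rows --moves '[0,0,0,0,0,0,-0.8,0,0,0,0,0,0,-0.8,0,0,0,0,0,0,-0.8,0,0,0,0,0,0,-0.8,0,0,0,0,0,0,0.2,0,0,0,0,0,0,0.2,0,0,0,0,0,0,0.2,0,0,0,0,0,0,0.2]'

```text
time: 25.42
ee_pos: [0.5146, 0.1714, 0.1089]
tcp_rot: [179.7, 35.1, 175.0]
wrist_force: [-15.2, -6.9, 14.0]
opening: 0.0367
grasp_force: 18.4
```

>>> send_rows --moves '[0,0,0,0,0,0,-0.8,0,0,0,0,0,0,-0.8,0,0,0,0,0,0,-0.8,0,0,0,0,0,0,-0.8,0,0,0,0,0,0,0.2,0,0,0,0,0,0,0.2,0,0,0,0,0,0,0.2,0,0,0,0,0,0,0.2]'

```text
time: 26.42
ee_pos: [0.5146, 0.1714, 0.1089]
tcp_rot: [179.7, 35.1, 175.0]
wrist_force: [-14.5, -6.8, 14.1]
opening: 0.0365
grasp_force: 18.4
```

>>> send_rows --moves '[0,0,0,0,0,0,-0.8,0,0,0,0,0,0,-0.8,0,0,0,0,0,0,-0.8,0,0,0,0,0,0,-0.8,0,0,0,0,0,0,0.2,0,0,0,0,0,0,0.2,0,0,0,0,0,0,0.2,0,0,0,0,0,0,0.2]'

```text
time: 27.42
ee_pos: [0.5146, 0.1714, 0.1089]
tcp_rot: [179.7, 35.1, 175.0]
wrist_force: [-14.9, -6.7, 14.1]
opening: 0.0366
grasp_force: 18.3
```

>>> send_rows --moves '[0,0,0,0,0,0,-0.8,0,0,0,0,0,0,-0.8,0,0,0,0,0,0,-0.8,0,0,0,0,0,0,-0.8,0,0,0,0,0,0,0.2,0,0,0,0,0,0,0.2,0,0,0,0,0,0,0.2,0,0,0,0,0,0,0.2]'

```text
time: 28.42
ee_pos: [0.5146, 0.1714, 0.1089]
tcp_rot: [179.7, 35.1, 175.0]
wrist_force: [-15.3, -8.2, 14.0]
opening: 0.0369
grasp_force: 18.3
```

```bash
python3 g.py -2 -7 106 0; python3 f.py pics/s2.png; python3 - <<'E'
import cv2,numpy as np;a=cv2.imread('pics/s2.png')[:210,:420];b=cv2.imread('pics/pl2.png')[:210,:420];c=cv2.imread('pics/s1.png')[:210,:420];
for n,i in(('pl2',b),('s1',c),('s2',a)):
    g=cv2.cvtColor(i,cv2.COLOR_BGR2GRAY)[85:110,60:260].mean(0); print(n,g[::5].astype(int))
E
```

```text
tgt [0.514 0.173 0.106] shift units [-0.025  0.07  -0.115] turn units [-0.026  0.014  0.039] q [ 27.078 -25.977 -39.169  45.9   -17.525  27.111]
lean unit/25mm world [-0.572  0.045  0.819] yc [0.078 0.997 0.   ] now in clamp [ -1.241  -8.706 108.882] F clamp [-14.639  -9.373  13.97 ]
pl2 [199 169 113  73  68  61  58  83 133 175 191 185 141  85  57  72 114 162
 193 206 207 198 199 200 201 203 205 204 202 203 205 205 203 201 203 205
 204 203 205 205]
s1 [211 221 212 176 108  69  63  62  61  88 135 178 196 180 135  81  59  75
 121 169 195 201 204 204 204 207 209 208 206 206 208 208 208 205 201 185
 160 135 111  87]
s2 [210 219 220 218 217 218 222 215 183 126  81  68  63  61  81 130 176 199
 193 154  99  65  66 111 167 201 209 207 210 208 206 206 208 207 201 184
 161 136 110  89]
```

The jaw has advanced about 20 mm over 7 squeezes. The pad is about at the chip but not yet compressed. Five more.

>>> send_rows --moves '[0,0,0,0,0,0,-0.85,0,0,0,0,0,0,-0.85,0,0,0,0,0,0,-0.85,0,0,0,0,0,0,-0.85,0,0,0,0,0,0,0.2,0,0,0,0,0,0,0.2,0,0,0,0,0,0,0.2,0,0,0,0,0,0,0.2]' --squeeze 25

```text
time: 29.72
ee_pos: [0.5145, 0.1713, 0.1089]
tcp_rot: [179.7, 35.1, 175.0]
wrist_force: [-16.8, -8.5, 15.6]
opening: 0.0361
grasp_force: 23.4
```

>>> send_rows --moves '[0,0,0,0,0,0,-0.85,0,0,0,0,0,0,-0.85,0,0,0,0,0,0,-0.85,0,0,0,0,0,0,-0.85,0,0,0,0,0,0,0.2,0,0,0,0,0,0,0.2,0,0,0,0,0,0,0.2,0,0,0,0,0,0,0.2]'

```text
time: 30.72
ee_pos: [0.5145, 0.1713, 0.109]
tcp_rot: [179.7, 35.1, 175.0]
wrist_force: [-17.8, -9.7, 15.4]
opening: 0.0363
grasp_force: 23.1
```

>>> send_rows --moves '[0,0,0,0,0,0,-0.85,0,0,0,0,0,0,-0.85,0,0,0,0,0,0,-0.85,0,0,0,0,0,0,-0.85,0,0,0,0,0,0,0.2,0,0,0,0,0,0,0.2,0,0,0,0,0,0,0.2,0,0,0,0,0,0,0.2]'

```text
time: 31.72
ee_pos: [0.5145, 0.1713, 0.109]
tcp_rot: [179.7, 35.1, 175.0]
wrist_force: [-16.4, -8.4, 16.1]
opening: 0.0366
grasp_force: 23.0
```

>>> send_rows --moves '[0,0,0,0,0,0,-0.85,0,0,0,0,0,0,-0.85,0,0,0,0,0,0,-0.85,0,0,0,0,0,0,-0.85,0,0,0,0,0,0,0.2,0,0,0,0,0,0,0.2,0,0,0,0,0,0,0.2,0,0,0,0,0,0,0.2]'

```text
time: 32.72
ee_pos: [0.5145, 0.1713, 0.1089]
tcp_rot: [179.7, 35.1, 175.0]
wrist_force: [-16.5, -8.2, 15.2]
opening: 0.0365
grasp_force: 23.0
```

>>> send_rows --moves '[0,0,0,0,0,0,-0.85,0,0,0,0,0,0,-0.85,0,0,0,0,0,0,-0.85,0,0,0,0,0,0,-0.85,0,0,0,0,0,0,0.2,0,0,0,0,0,0,0.2,0,0,0,0,0,0,0.2,0,0,0,0,0,0,0.2]'

```text
time: 33.72
ee_pos: [0.5146, 0.1714, 0.109]
tcp_rot: [179.7, 35.1, 175.0]
wrist_force: [-16.9, -8.2, 15.4]
opening: 0.0365
grasp_force: 23.2
```

```bash
cat > k.py <<'E'
import cv2,sys
g=cv2.cvtColor(cv2.imread(sys.argv[1])[:210,:420],cv2.COLOR_BGR2GRAY)[85:110,60:260].mean(0); print(g[::5].astype(int))
E
python3 f.py pics/s3.png; python3 k.py pics/s3.png
```

```text
[210 219 220 219 217 216 218 219 221 218 198 141  86  63  65  72 102 148
 173 154 105  67  67 103 157 194 205 205 207 208 206 207 210 209 202 185
 161 135 110  89]
```

The pad has stopped and the jaw has closed about 6 mm onto it. Three more squeezes to see whether it has stalled.

>>> send_rows --moves '[0,0,0,0,0,0,-0.85,0,0,0,0,0,0,-0.85,0,0,0,0,0,0,-0.85,0,0,0,0,0,0,-0.85,0,0,0,0,0,0,0.2,0,0,0,0,0,0,0.2,0,0,0,0,0,0,0.2,0,0,0,0,0,0,0.2]'

```text
time: 35.02
ee_pos: [0.5145, 0.1714, 0.109]
tcp_rot: [179.7, 35.1, 175.0]
wrist_force: [-16.8, -8.1, 15.1]
opening: 0.0361
grasp_force: 23.2
```

>>> send_rows --moves '[0,0,0,0,0,0,-0.85,0,0,0,0,0,0,-0.85,0,0,0,0,0,0,-0.85,0,0,0,0,0,0,-0.85,0,0,0,0,0,0,0.2,0,0,0,0,0,0,0.2,0,0,0,0,0,0,0.2,0,0,0,0,0,0,0.2]'

```text
time: 36.02
ee_pos: [0.5145, 0.1714, 0.109]
tcp_rot: [179.7, 35.1, 175.0]
wrist_force: [-17.1, -8.4, 15.8]
opening: 0.0363
grasp_force: 23.2
```

>>> send_rows --moves '[0,0,0,0,0,0,-0.85,0,0,0,0,0,0,-0.85,0,0,0,0,0,0,-0.85,0,0,0,0,0,0,-0.85,0,0,0,0,0,0,0.2,0,0,0,0,0,0,0.2,0,0,0,0,0,0,0.2,0,0,0,0,0,0,0.2]'

```text
time: 37.02
ee_pos: [0.5145, 0.1714, 0.109]
tcp_rot: [179.7, 35.1, 175.0]
wrist_force: [-17.1, -7.9, 15.1]
opening: 0.0361
grasp_force: 23.2
```

```bash
python3 f.py pics/s4.png; python3 k.py pics/s4.png
```

```text
[210 218 219 219 217 217 218 219 220 217 199 142  86  64  68  73 103 147
 173 154 105  67  66 103 158 195 204 205 209 209 206 208 210 208 202 186
 161 134 111  89]
```

The profile is identical, so the jaw has stalled with the pad home. Opening and backing out along the lean.

>>> send_rows --moves '[0,0,0,0,0,0,-1,0,0,0,0,0,0,-1,0,0,0,0,0,0,-1,0,0.1,0,0,0,0,-1,0,0,0,0,0,0,-1,-0.29,0.02,0.41,0,0,0,-1,-0.29,0.02,0.41,0,0,0,-1,-0.29,0.02,0.41,0,0,0,-1]'

```text
time: 38.33
ee_pos: [0.4924, 0.1764, 0.1396]
tcp_rot: [179.6, 35.1, 175.0]
wrist_force: [0.0, 0.2, 0.2]
opening: 0.0849
grasp_force: 0.0
```

>>> send_rows --moves '[-0.57,0.045,0.82,0,0,0,-1,-0.57,0.045,0.82,0,0,0,-1,-0.57,0.045,0.82,0,0,0,-1,-0.9,0,0.2,0,0,0,-1,-1,0,0,0,0,0,-1,-1,0,0,0,0,0,-1,-1,0,0,0,0,0,-1,0,0,0,0,0,0,-1]'

```text
time: 39.33
ee_pos: [0.3516, 0.18, 0.2059]
tcp_rot: [179.5, 35.1, 175.1]
wrist_force: [0.5, -0.3, 0.5]
opening: 0.085
grasp_force: 0.0
```

```bash
python3 f.py pics/end.png; python3 k.py pics/end.png; python3 g.py -2 -7 106 0|tail -1; python3 - <<'E'
from h import *
for n in('top',):
  snap(n)
  for q in('chip_block','chip_wells','chip_valves','vial','petri_dish'): print(q,[np.round(r['pixel'],0) for r in bot.landmark_of(n,q)[:4]])
E
```

```text
[213 221 222 221 220 220 220 221 223 220 199 136  83  66  70  76 105 152
 177 156 108  71  68 105 161 199 209 209 210 211 210 211 212 212 212 213
 214 212 211 212]
lean unit/25mm world [-0.572  0.045  0.819] yc [0.078 0.997 0.   ] now in clamp [-163.035  -13.387  204.778] F clamp [-0.348 -0.352 -0.479]
chip_block [array([270., 180.]), array([352., 179.])]
chip_wells [array([345., 204.])]
chip_valves [array([304., 207.])]
vial [array([173., 188.]), array([290., 155.])]
petri_dish [array([259., 224.])]
```

View pics/end.png

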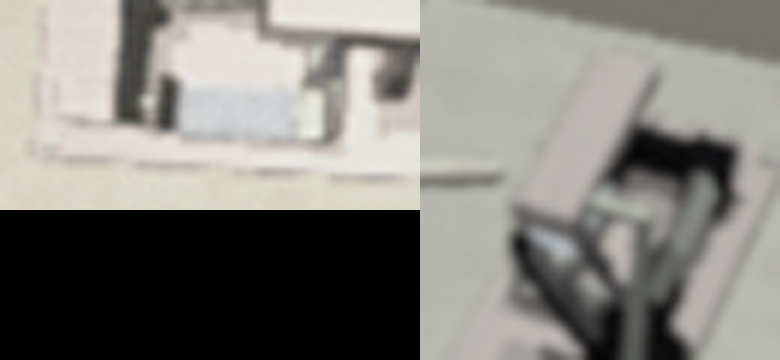

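The chip is tight between the pad (crop x≈178) and the fixed jaw (≈298). The trigger is free, the robot is clear and the bystanders haven't moved. Handing in.

```bash
python3 -c "
from workcell import bot
print(bot.job_done())"
```

```text
the job is handed in; nothing more can be done
None
```

The acrylic chip lies flat and lengthwise between the jaws and is clamped firmly. After 15 squeezes the jaw stalled with its pad pushed in about 6 mm, as measured from the pictures. I let the trigger spring back, drew the arm clear and handed the job in at about 40 s.

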